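# Shut and latch the hatch of the tuning bellows box

### The arm

A 6-joint arm with a two-finger parallel gripper is mounted at the origin on the work surface. World frame = base frame: x ahead of the robot, y to its left, z up, the work surface at z = 0. Lengths are in m, angles in rad, forces in N, time in s.
With the tool pointing down it reaches from about 0.425 to 0.95 m from the base axis. Payload 3.5 kg.
Tool frame: the origin (TCP) lies at the very end of the fingers, on their centre line; the grasp point (between the pads) lies 19 mm behind it; z points along the fingers, y is the direction in which the jaws open and shut (so a half turn about z gives the same grasp; the last joint's range is limited). The gripper opens to 85 mm and grips with 20 to 120 N. Pads are 22 mm wide; open, the fingers measure 114 mm over their backs; the gripper's body (76 mm by 85 mm) begins 54 mm behind the grasp point. The pads swing forward as they close: fully open they stand 13 mm farther back than shut.
Start: joints at [-1.3, 0.286, 1.577, -0, 1.279, -0.15], TCP at [0.276, -0.616, 0.231] pointing down, gripper open.
Joint ranges: [-2.77, 2.77], [-0.9, 2.22], [0.21, 2.48], [-1.53, 4.67], [0.24, 2.81], [-2.84, 2.84]. Speed limits (rad/s): [2.79, 2.79, 3.14, 3.14, 3.14, 3.14].

### API

Orientations are given as a unit quaternion [x, y, z, w].
In Python, from plant import ctrl, eyes, ticket gives the robot as it stands.
- The arm moves only by the tool send_rows, never from a script. Its arguments are lists of equal length, an entry for each row: "translation": the shift along the tool's x, y, z in units of 30 mm (1.0 is 30 mm), a list of three; "rotation": the turn, a rotation vector about the tool's x, y, z in units of 5 degrees (1.0 is 5 degrees), a list of three; "grip": the finger opening in mm, from 0 to 85.4. A call has 1 to 5 rows; each row shifts and turns the commanded pose from where the row before left it, along the tool's axes as they then stand; what a row does not reach is not made up. A row lasts 1/8 s, in which the tool goes at most 62.5 mm and 10.7 degrees, less where a joint would pass 70% of its speed; a pose out of reach is approached as far as the arm can. A call is refused whole if a number of a shift passes 1 or a number of a turn 1, either way. A call with a gripper value outside its range is refused whole. The fingers move at their own pace and stop on an object; "squeeze" is the grip in N (left out, the last holds). Time passes only in rows, so rows that do not move let the fingers close. It gives the time, the measured TCP pose, the force and the opening at its end, in the units of the state.
- ctrl.get_state(): the state, without advancing time (a new reading comes with each control period).
- eyes.read_camera(name): name is "scene" or "top" or "wrist"; returns a dict with "image" (384x512x3 uint8, blue, green, red), "mtx" (3x3 intrinsics, pixels), "xyz" and "orientation" of the camera in the world; the wrist camera has in their place "hand_eye" (4x4, takes a point from camera to tool coordinates, whose origin is the TCP and whose axes are the flange's). Camera axes: x right, y down, z forward; pixel columns grow to the right and rows downward; lengths in m; the calibration is good to about 2 mm. A picture is of the moment at which its call begins: read the wrist's pose just before it. There is no depth.
- ticket.sign_off(): hands the job in, once; it reports no verdict.
The state is a dict: "time": time; "qpos": joint angles; "dq": joint speeds; "joint_efforts": joint torques, N m; "eef_pos": TCP position; "tcp_rot": TCP orientation; "contact_force": force on the tool from outside, world axes, zero at the start; "wrist_torque": the same for the moment, N m; "opening": opening from 0.0 (shut) to 1.0 (fully open).
Only numpy, scipy, OpenCV 4.12 (cv2) and the standard library are available. Lean on these libraries where they do the work, as an engineer would, in place of code of your own. Each camera call takes 0.05 s, during which the arm holds its last target. There are 200 camera calls.

### The job

The hatch in the top of the bellows box stands open. Swing it down, press it home against its rubber gasket with a firm but moderate push (about 15 N) and, while holding it down, turn its wing knob a quarter turn clockwise (seen from above) so that the tongue beneath swings behind the frame edge and keeps the hatch shut when you let go. Do not ram the hatch, and never force the knob when the tongue catches on the edge; leave the brass reed shoe, the reed pan, the pitch pipe and the reed lifter where they lie.

Things in the scene. Friction and masses are not known exactly. Their poses are not given: they have to be found in the camera images.
- bellows_box: Green enamelled box, 200 (x) x 260 (y) x 110 mm high, dark pleats round its sides, fixed to the bench. Origin: centre of its underside; x points away from the robot at yaw 0 (front is -x), z up. A crank stands out 80 mm on the -y side, 85 mm up. Its top has a hatch opening 134 (x) x 154 mm (y), centred at box x 0, y -20 mm.
- hatch_hinge (a point): Middle of the hatch's hinge line, on the box top at its far side (box x +67, y -20, z 110 mm); axes as the box's. The hinge line runs along box y. Hinge friction of 0.22 N m holds the hatch at any angle where it is left.
- hatch (a joint): Hatch angle (rad): 0 is level with the box top, positive is open (front edge up). Left unlatched after being pushed down, it rests ajar on the gasket at about 0.07. Pressed on, it lands hard on the hidden frame edge somewhere between -0.046 and +0.054. Latched and let go, it springs back by about 0.015.
- hatch_front (a point): Middle of the front edge of the hatch, on its top face. The hatch is a green plate 130 mm long (1 to 131 mm from the hinge line), 150 mm wide, 8 mm thick, 0.27 kg with knob; its top face goes through the hinge axis. Axes turn with the hatch: x from front to hinge, z out of its top.
- frame_edge (a point): Nominal top inner corner, mid-length, of the steel frame edge under the hatch's front (box x -45, y -20, z 102 mm; reaches forward to x -67; 18 mm thick). This is a drawing value: the real edge lies up to 6 mm higher or lower, so landing must be felt. A rubber gasket stands out of it and yields to 4-13 N at the knob; 14-17 N there lands the hatch in any case, from 20 N on is harmful.
- knob (a joint): Turn of the wing knob (rad), growing clockwise seen from above: at 0 the wing lies along the hatch's y, the tongue clear of the frame; at pi/2 along its x, the tongue pointing to the front. Starts between -0.1 and 0.25, range -0.35 to 1.75, friction 0.07 N m. The tongue meets the frame edge from about 0.4 on and is blocked there unless the hatch is held down.
- wing (a point): Centre of the knob's steel wing, a round-ended level bar 46 mm long and 12 mm thick (and high) on a 10 mm neck; 27 mm above the hatch's top face, 92 mm from the hinge line, midway across the hatch. A collar 4 mm high, 32 mm wide lies round the neck's foot. Axes: z out of the hatch, y along the wing, x across it. A brass bead on top marks the -y end, over the tongue.
- tongue (a point): Tip of the hidden tongue under the hatch, at the top of its 4 mm thickness; 32 mm from the knob's axis towards the wing's beaded end, 12 mm wide, 27.5 mm below the hatch's top face. When the hatch has landed, it lies 1.5 mm below the frame edge's underside: only within these last 1.5 mm can it swing behind the edge.
- reed_shoe: Brass reed shoe 40 x 14 x 10 mm seated in a slot in the box top, left of the hatch (box x 0, y +93 mm); stands 6 mm proud. Origin at its underside. Leave alone.
- reed_pan: Six-sided rosewood reed pan, 160 mm across, 16 mm high, with brass reeds on top, on the bench left of the box. Origin at its underside. Leave alone.
- pitch_pipe: Round steel pitch pipe, 72 mm across, 19 mm high, on the bench right of the box. Origin at its underside. Leave alone.
- reed_lifter: Reed lifter with wooden grip, 150 mm long, 18 mm high, on the bench in front of the box. Origin at its underside. Leave alone.

How it is judged:
On the way, in this order (a step that is already met when the one before it is completed fails the run):
1. the hatch is swung down onto its gasket, the tongue not yet turned out (value of joint hatch below 0.1 rad and value of joint knob below 0.5 rad), for 0.1 s.
2. with the hatch held down, the wing knob is turned until the tongue is behind the frame edge (value of joint hatch below 0.085 rad and value of joint knob above 1.2 rad), for 0.2 s.
At the end, for the whole second after the job is handed in: The hatch is shut (below 0.085 rad) and held there by the tongue behind the frame edge, the wing knob turned to at least 1.2 rad (within about 20 degrees of pointing at the front edge), both at rest and let go (all of step 2 and velocity of joint each of hatch, knob below 0.05 rad/s); the robot touches nothing.
It fails at once if the hatch or its tongue is forced on the frame edge with more than 16 N (contact force between hatch and sill_c0 above 16 N).
It fails at once if the tongue is wrenched against the frame edge with more than 8 N while it swings in (hatch not held down enough) (contact force between knob_c4 and sill_c0 above 8 N and value of joint knob below 1 rad).
It fails at once if the reed shoe is shifted more than 8 mm (distance of reed_shoe from where it was at the start of the episode above 0.008 m).
It fails at once if the reed pan, the pitch pipe or the reed lifter is moved more than 20 mm (distance of any of reed_pan, pitch_pipe, reed_lifter from where it was at the start of the episode above 0.02 m).
It also fails if it takes over 72 s, if anything falls off the work surface, if the arm or the gripper's body presses on something with over 40 N, if the wrist force passes 120 N, or if a joint passes its speed limit or range.

## Working session

There is one attempt and no reset: what is moved stays moved. The work goes in short steps, Python scripts to look and compute and a tool call to move; the robot and the scene stay as the last step left them, time stands still between calls to the robot, and variables do not carry over. Pictures are saved under pics/ and viewed, about 8 in all and at most 12, crops included, and the job is handed in when it is done.

Besides the shell and the picture viewer there is one more tool, called after ">>>" as name(argument=value, ...), one argument or row to a line, values as JSON. send_rows: Moves the arm, as the interface text tells. Its arguments: {"type":"object","properties":{"translation":{"type":"array"},"rotation":{"type":"array"},"grip":{"type":"array"},"squeeze":{"type":"number"}},"required":["translation","rotation","grip"]}

```bash
ls; mkdir -p pics
python3 - <<'E'
from plant import ctrl,eyes
import cv2,pickle
print(ctrl.get_state())
d={n:eyes.read_camera(n) for n in("scene","top")}
pickle.dump(d,open("cams0.pkl","wb"))
for n in d:
    cv2.imwrite(f"pics/{n}0.png",d[n]["image"]); print(n,d[n]["mtx"],d[n]["xyz"],d[n]["orientation"])
E
```

```text
pics
{'time': 0.0, 'qpos': array([-1.30000068e+00,  2.87175295e-01,  1.57817200e+00,  8.10600920e-06,
        1.27858552e+00, -1.50002236e-01]), 'dq': array([-0.00010038,  0.0001338 , -0.00054733, -0.00106508, -0.00096963,
       -0.0002425 ]), 'joint_efforts': array([-9.94186594e-04, -4.05983055e+01, -2.92627376e+01, -2.00210720e-04,
        5.86088339e-03,  2.91552958e-06]), 'eef_pos': array([ 0.27558128, -0.61546855,  0.22994346]), 'tcp_rot': array([ 9.77947249e-01,  2.08848771e-01, -6.67532788e-05, -1.16818092e-03]), 'contact_force': array([ 0.86944003, -0.87783488,  0.42721461]), 'wrist_torque': array([ 0.01145566, -0.03211387, -0.06198723]), 'opening': 1.0020749529123076}
scene [[471.3936643    0.         259.75942019]
 [  0.         471.3936643  201.13576026]
 [  0.           0.           1.        ]] [0.88789968 0.56741445 0.82270113] [ 0.29790694  0.88547785 -0.34076664 -0.10515951]
top [[366.81766791   0.         255.88339329]
 [  0.         366.81766791 188.11862718]
 [  0.           0.           1.        ]] [0.39801376 0.04551086 1.01480022] [-0.69541982  0.71620935 -0.04020888  0.04264599]
```

View pics/top0.png

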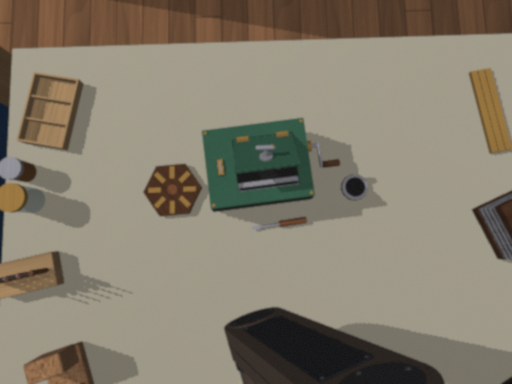

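View pics/scene0.png

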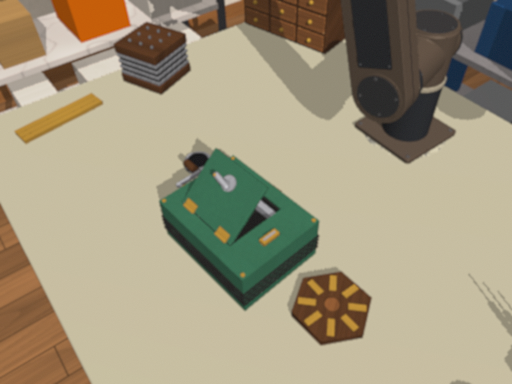

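```bash
cat > h.py <<'E'
import numpy as np,cv2
from scipy.spatial.transform import Rotation as R
def ray(c,px):
    px=np.atleast_2d(np.array(px,float)); d=np.c_[px,np.ones(len(px))]@np.linalg.inv(c["mtx"]).T
    return np.array(c["xyz"]),R.from_quat(c["orientation"]).apply(d)
def plane(c,px,z):
    o,d=ray(c,px); return o+d*((z-o[2])/d[:,2])[:,None]
def tri(cs,ps):
    A=np.zeros((3,3));b=np.zeros(3)
    for c,p in zip(cs,ps):
        o,d=ray(c,p);d=d[0]/np.linalg.norm(d[0]);P=np.eye(3)-np.outer(d,d);A+=P;b+=P@o
    x=np.linalg.solve(A,b)
    return x,[np.linalg.norm(np.cross(x-ray(c,p)[0],ray(c,p)[1][0]/np.linalg.norm(ray(c,p)[1][0]))) for c,p in zip(cs,ps)]
def proj(c,P):
    q=R.from_quat(c["orientation"]).inv().apply(np.atleast_2d(P)-c["xyz"])@np.array(c["mtx"]).T
    return q[:,:2]/q[:,2:]
E
python3 - <<'E'
import pickle;from h import *
d=pickle.load(open("cams0.pkl","rb"))
for n in d:
    im=d[n]["image"];hsv=cv2.cvtColor(im,cv2.COLOR_BGR2HSV)
    m=cv2.inRange(hsv,(65,100,30),(95,255,255))
    k,l,s,_=cv2.connectedComponentsWithStats(m);i=1+s[1:,4].argmax()
    ys,xs=np.where(l==i); P=plane(d[n],np.c_[xs,ys],0.11)[:,:2].astype(np.float32)
    print(n,s[i],cv2.minAreaRect(P*1000))
c=d["top"]["image"][105:225,190:350];s=d["scene"]["image"][140:310,150:330]
c=cv2.resize(c,None,fx=5,fy=5,interpolation=cv2.INTER_CUBIC)[:, :800];s=cv2.resize(s,None,fx=3.5,fy=3.5,interpolation=cv2.INTER_CUBIC)
cv2.imwrite("pics/tc.png",c);cv2.imwrite("pics/sc.png",s)
E
```

```text
scene [  161   150   157   143 10074] ((577.0557861328125, 34.7823486328125), (212.2123565673828, 318.707763671875), 5.909486770629883)
top [ 205  120  106   89 5022] ((567.0375366210938, 41.11650848388672), (196.97409057617188, 251.23785400390625), 5.754233360290527)
```

View pics/tc.png

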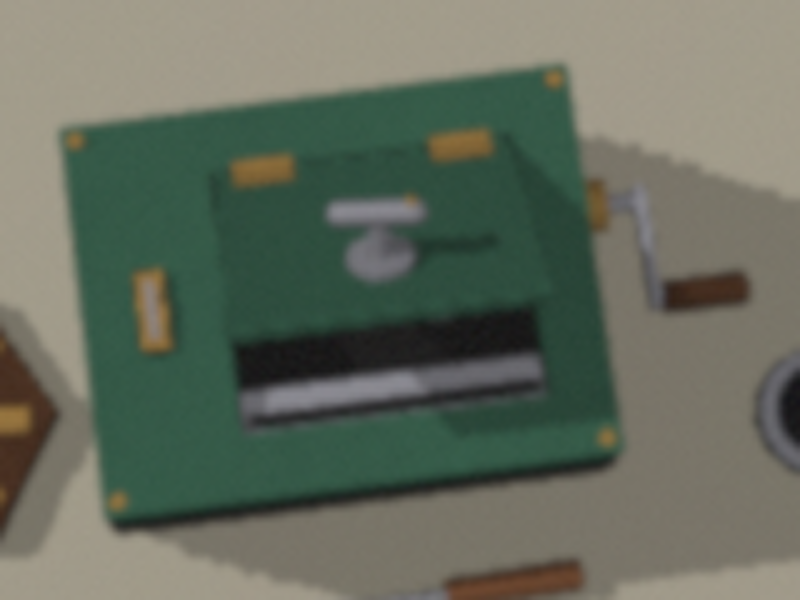

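View pics/sc.png

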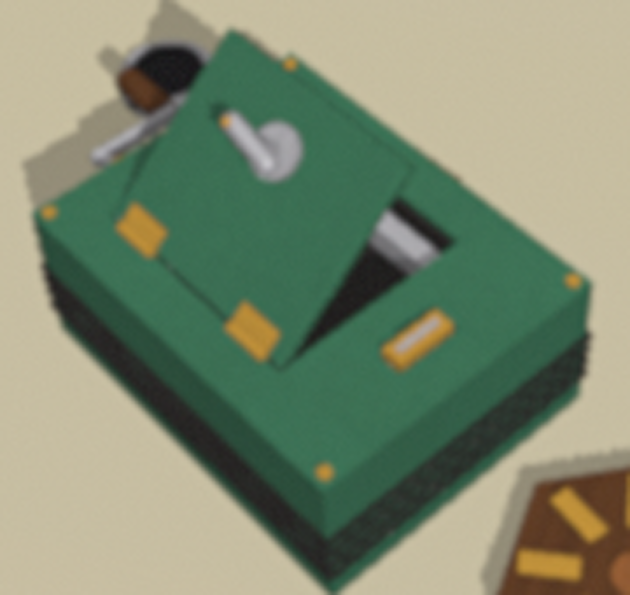

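Run:
```python
import pickle;from h import *
d=pickle.load(open("cams0.pkl","rb"));T,S=d["top"],d["scene"]
t=lambda u,v:((u+.5)/5-.5+190,(v+.5)/5-.5+105)
s=lambda u,v:((u+.5)/3.5-.5+150,(v+.5)/3.5-.5+140)
ct=[t(62,130),t(567,67),t(622,452),t(112,520)]
P=plane(T,ct,.11);print("top corners",P.round(4).tolist(),"sides",[np.linalg.norm(P[i]-P[i-1]).round(4) for i in range(4)])
cs=[s(328,492),s(36,212),s(290,54),s(590,285)]
Q=plane(S,cs,.11);print("scene corners",Q.round(4).tolist(),"sides",[np.linalg.norm(Q[i]-Q[i-1]).round(4) for i in range(4)])
# brass dots
bt=[t(75,141),t(554,79),t(607,437),t(118,502)];bs=[s(324,472),s(49,213),s(290,64),s(573,281)]
A=plane(T,bt,.11);B=plane(S,bs,.11);print("dots",A.round(4).tolist(),B.round(4).tolist())
for n,X in(("T",A),("S",B),("TS",(A+B)/2)):
    c=X[:,:2].mean(0);v=(X[0]+X[3]-X[1]-X[2]);w=X[0]+X[1]-X[2]-X[3]
    print(n,c,"yaw",np.degrees(np.arctan2(v[1],v[0]))-90,np.degrees(np.arctan2(w[1],w[0])))
for n,a,b in(("wing",t(376,212),s(248,146)),("bead",t(411,200),s(226,120)),("FL",t(235,340),s(412,165)),("FR",t(552,290),s(232,32)),("collar",t(380,257),s(277,152))):
    x,e=tri([T,S],[a,b]);print(n,x.round(4),np.round(e,4))
```

```text
top corners [[0.6553, 0.1792, 0.11], [0.6803, -0.0777, 0.11], [0.4832, -0.0963, 0.11], [0.4569, 0.1569, 0.11]] sides [np.float64(0.1996), np.float64(0.2581), np.float64(0.1979), np.float64(0.2545)]
scene corners [[0.6509, 0.1826, 0.11], [0.6756, -0.0761, 0.11], [0.4815, -0.0966, 0.11], [0.4569, 0.1618, 0.11]] sides [np.float64(0.1951), np.float64(0.2599), np.float64(0.1952), np.float64(0.2596)]
dots [[0.6494, 0.1727, 0.11], [0.6742, -0.0709, 0.11], [0.4909, -0.0892, 0.11], [0.4658, 0.1538, 0.11]] [[0.6456, 0.1717, 0.11], [0.67, -0.0708, 0.11], [0.4868, -0.089, 0.11], [0.4625, 0.1539, 0.11]]
T [0.57004589 0.0415941 ] yaw 5.859917316803362 5.797495741560102
S [0.56619732 0.04145235] yaw 5.725407584632492 5.606275660287222
TS [0.5681216  0.04152322] yaw 5.792755825371458 5.701975431024697
wing [0.588  0.0246 0.1922] [0.0013 0.0013]
bead [0.5909 0.0089 0.2012] [0.0014 0.0014]
FL [0.5296 0.0909 0.1952] [0.0022 0.0022]
FR [ 0.5478 -0.0531  0.1966] [0.0022 0.0022]
collar [0.5702 0.0233 0.1753] [0.0017 0.0017]
```

>>> send_rows(
  translation=[
    [0, 0, -1],
    [0, 0, -1],
    [0, 0, 0],
    [0, 0, 0],
    [0, 0, 0],
  ],
  rotation=[
    [0, 0, -1],
    [0, 0, -1],
    [0, 0, -1],
    [0, 0, -1],
    [0, 0, -1],
  ],
  grip=[0, 0, 0, 0, 0],
)

```text
time: 0.72
eef_pos: [0.2757, -0.6158, 0.2905]
tcp_rot: [0.909, 0.417, 0.0, -0.001]
contact_force: [-0.1, -0.2, -0.3]
opening: 0.001
```

>>> send_rows(
  translation=[
    [0, 0, 0],
    [0, 0, 0],
    [0, 0, 0],
    [0, 0, 0],
    [0, 0, 0],
  ],
  rotation=[
    [0, 0, -1],
    [0, 0, -1],
    [0, 0, -1],
    [0, 0, -1],
    [0, 0, -1],
  ],
  grip=[0, 0, 0, 0, 0],
)

```text
time: 1.35
eef_pos: [0.2757, -0.6158, 0.2905]
tcp_rot: [0.797, 0.604, 0.0, -0.001]
contact_force: [0.5, -0.7, 0.5]
opening: -0.0
```

>>> send_rows(
  translation=[
    [0, 0, 0],
    [0, 0, 0],
    [0, 0, 0],
    [0, 0, 0],
    [1, 0.5, 0],
  ],
  rotation=[
    [0, 0, -1],
    [0, 0, -1],
    [0, 0, -1],
    [0, 0, -1],
    [0, 0, -0.3],
  ],
  grip=[0, 0, 0, 0, 0],
)

```text
time: 1.98
eef_pos: [0.2876, -0.5857, 0.29]
tcp_rot: [0.672, 0.74, 0.0, -0.001]
contact_force: [0.1, -0.2, -0.4]
opening: 0.001
```

>>> send_rows(
  translation=[
    [1, 0.52, 0],
    [1, 0.52, 0],
    [1, 0.52, 0],
    [1, 0.52, 0],
    [1, 0.52, 0],
  ],
  rotation=[
    [0, 0, 0],
    [0, 0, 0],
    [0, 0, 0],
    [0, 0, 0],
    [0, 0, 0],
  ],
  grip=[0, 0, 0, 0, 0],
)

```text
time: 2.6
eef_pos: [0.3517, -0.4268, 0.2907]
tcp_rot: [0.672, 0.741, 0.0, -0.001]
contact_force: [1.4, -0.6, -0.1]
opening: 0.002
```

>>> send_rows(
  translation=[
    [1, 0.52, 0],
    [1, 0.52, 0],
    [1, 0.52, 0],
    [1, 0.52, 0],
    [1, 0.52, 0],
  ],
  rotation=[
    [0, 0, 0],
    [0, 0, 0],
    [0, 0, 0],
    [0, 0, 0],
    [0, 0, 0],
  ],
  grip=[0, 0, 0, 0, 0],
)

```text
time: 3.22
eef_pos: [0.4146, -0.27, 0.2908]
tcp_rot: [0.672, 0.741, 0.0, -0.0]
contact_force: [0.4, 0.8, 0.6]
opening: 0.001
```

>>> send_rows(
  translation=[
    [1, 0.52, 0],
    [1, 0.52, 0],
    [1, 0.52, 0],
    [1, 0.52, 0],
    [1, 0.52, 0],
  ],
  rotation=[
    [0, 0, 0],
    [0, 0, 0],
    [0, 0, 0],
    [0, 0, 0],
    [0, 0, 0],
  ],
  grip=[0, 0, 0, 0, 0],
)

```text
time: 3.85
eef_pos: [0.4775, -0.1132, 0.2908]
tcp_rot: [0.672, 0.741, -0.0, -0.0]
contact_force: [0.2, 0.2, -0.6]
opening: -0.002
```

>>> send_rows(
  translation=[
    [1, 0.52, 0],
    [1, 0.52, 0],
    [1, 0.52, 0],
    [1, 0.52, 0],
    [1, 0.52, 0],
  ],
  rotation=[
    [0, 0, 0],
    [0, 0, 0],
    [0, 0, 0],
    [0, 0, 0],
    [0, 0, 0],
  ],
  grip=[0, 0, 0, 0, 0],
)

```text
time: 4.47
eef_pos: [0.5404, 0.0437, 0.2908]
tcp_rot: [0.672, 0.741, -0.0, -0.0]
contact_force: [0.3, -0.4, -0.1]
opening: 0.001
```

>>> send_rows(
  translation=[
    [0.83, 0.5, 0],
    [0, 0, 1],
    [0, 0, 1],
    [0, 0, 0.5],
    [0, 0, 0],
  ],
  rotation=[
    [0, 0, 0],
    [0, 0, 0],
    [0, 0, 0],
    [0, 0, 0],
    [0, 0, 0],
  ],
  grip=[0, 0, 0, 0, 0],
)

```text
time: 5.1
eef_pos: [0.5521, 0.0687, 0.2149]
tcp_rot: [0.672, 0.741, -0.001, -0.001]
contact_force: [1.0, 0.4, -0.2]
opening: -0.0
```

>>> send_rows(
  translation=[
    [0, 0, 0.3],
    [0, 0, 0.3],
    [0, 0, 0.2],
    [0, 0, 0.2],
    [0, 0, 0.2],
  ],
  rotation=[
    [0, 0, 0],
    [0, 0, 0],
    [0, 0, 0],
    [0, 0, 0],
    [0, 0, 0],
  ],
  grip=[0, 0, 0, 0, 0],
)

```text
time: 5.72
eef_pos: [0.5532, 0.0688, 0.1803]
tcp_rot: [0.672, 0.741, 0.0, 0.0]
contact_force: [0.3, -0.3, 1.2]
opening: 0.002
```

>>> send_rows(
  translation=[
    [0, 0, 0.2],
    [0, 0, 0.2],
    [0, 0, 0.2],
    [0, 0, 0.2],
    [0, 0, 0.2],
  ],
  rotation=[
    [0, 0, 0],
    [0, 0, 0],
    [0, 0, 0],
    [0, 0, 0],
    [0, 0, 0],
  ],
  grip=[0, 0, 0, 0, 0],
)

```text
time: 6.35
eef_pos: [0.5528, 0.0688, 0.1498]
tcp_rot: [0.672, 0.741, -0.0, -0.0]
contact_force: [-0.1, -0.1, -0.7]
opening: 0.002
```

>>> send_rows(
  translation=[
    [0, 0, 0.2],
    [0, 0, 0.2],
    [0, 0, 0.2],
    [0, 0, 0.1],
    [0, 0, 0],
  ],
  rotation=[
    [0, 0, 0],
    [0, 0, 0],
    [0, 0, 0],
    [0, 0, 0],
    [0, 0, 0],
  ],
  grip=[0, 0, 0, 0, 0],
)

```text
time: 6.98
eef_pos: [0.5527, 0.0688, 0.1289]
tcp_rot: [0.672, 0.741, -0.0, -0.0]
contact_force: [0.4, -0.9, -0.0]
opening: 0.002
```

Run:
```python
from plant import ctrl,eyes
import cv2,pickle
print(ctrl.get_state())
d={n:eyes.read_camera(n) for n in("scene","top")}
pickle.dump(d,open("cams1.pkl","wb"))
a=cv2.resize(d["scene"]["image"][130:310,150:330],(600,600),interpolation=cv2.INTER_CUBIC)
cv2.imwrite("pics/s1.png",a)
```

```text
{'time': 6.975, 'qpos': array([-5.83364162e-02,  1.36910027e-01,  1.95103235e+00,  2.80780060e-05,
        1.05427038e+00, -1.56267545e-01]), 'dq': array([-0.00014752, -0.00643457, -0.00755439,  0.00041037,  0.00180032,
       -0.00127285]), 'joint_efforts': array([-9.92648798e-03, -3.16662455e+01, -2.62392318e+01, -1.03986229e-03,
       -4.65659119e-03, -5.06913381e-06]), 'eef_pos': array([0.55271026, 0.06879827, 0.12890364]), 'tcp_rot': array([ 6.71654320e-01,  7.40864615e-01, -1.84992041e-04, -2.49112725e-04]), 'contact_force': array([ 0.41839641, -0.93693495, -0.0019136 ]), 'wrist_torque': array([ 0.03722215, -0.01784001,  0.03641877]), 'opening': 0.0021100182278713142}
```

View pics/s1.png

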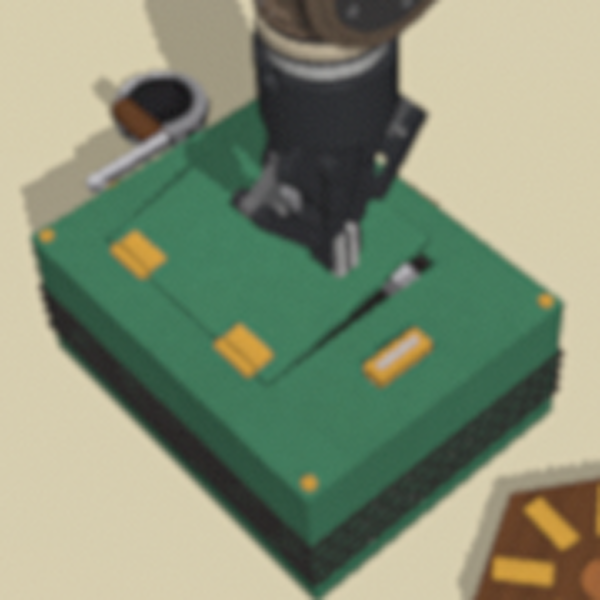

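>>> send_rows(
  translation=[
    [0, 0, 0.15],
    [0, 0, 0.1],
    [0, 0, 0.1],
    [0, 0, 0.05],
    [0, 0, 0],
  ],
  rotation=[
    [0, 0, 0],
    [0, 0, 0],
    [0, 0, 0],
    [0, 0, 0],
    [0, 0, 0],
  ],
  grip=[0, 0, 0, 0, 0],
)

```text
time: 7.7
eef_pos: [0.5528, 0.0688, 0.1171]
tcp_rot: [0.672, 0.741, -0.0, -0.0]
contact_force: [0.0, -0.3, -0.1]
opening: -0.0
```

>>> send_rows(
  translation=[
    [0, 0, -0.5],
    [0, 0, -1],
    [0, 0, -1],
    [-1, -0.22, -0.8],
    [-0.63, -0.2, 0],
  ],
  rotation=[
    [0, 0, 0],
    [0, 0, 0],
    [0, 0, 0],
    [0, 0, 0],
    [0, 0, 0],
  ],
  grip=[0, 0, 0, 45, 45],
)

```text
time: 8.32
eef_pos: [0.5468, 0.0178, 0.2201]
tcp_rot: [0.672, 0.741, 0.002, 0.003]
contact_force: [0.7, -1.1, -0.2]
opening: 0.422
```

>>> send_rows(
  translation=[
    [0, 0, 0],
    [0, 0, 0],
  ],
  rotation=[
    [0, 0, 0],
    [0, 0, 0],
  ],
  grip=[45, 45],
)

```text
time: 8.57
eef_pos: [0.5443, 0.0193, 0.2148]
tcp_rot: [0.672, 0.741, -0.001, -0.001]
contact_force: [0.9, 0.4, -0.8]
opening: 0.529
```

Run:
```python
from plant import ctrl,eyes
import cv2,pickle
s=ctrl.get_state();print(s["eef_pos"],s["tcp_rot"],s["opening"])
d={n:eyes.read_camera(n) for n in("wrist","scene","top")};d["s"]=s
pickle.dump(d,open("cams2.pkl","wb"))
print(d["wrist"]["hand_eye"],d["wrist"]["mtx"])
cv2.imwrite("pics/w2.png",d["wrist"]["image"])
```

```text
[0.54433825 0.01925254 0.21484266] [ 6.71822718e-01  7.40710739e-01 -5.04021191e-04 -1.25824910e-03] 0.5291543106691836
[[-2.66643547e-04 -9.54317275e-01 -2.98795026e-01  7.59563716e-02]
 [ 9.99999686e-01 -3.16102972e-05 -7.91436236e-04 -1.08427186e-04]
 [ 7.45836273e-04 -2.98795143e-01  9.54316984e-01 -1.44145470e-01]
 [ 0.00000000e+00  0.00000000e+00  0.00000000e+00  1.00000000e+00]] [[268.33461924   0.         251.69730321]
 [  0.         268.33461924 195.0464928 ]
 [  0.           0.           1.        ]]
```

View pics/w2.png

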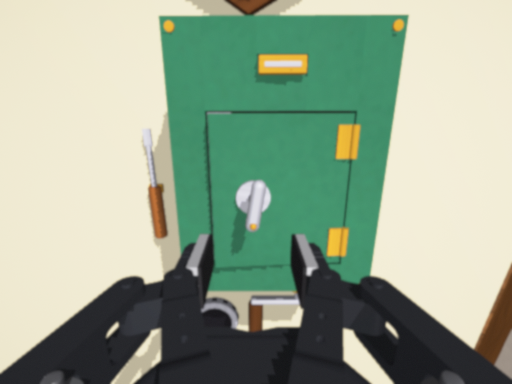

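```bash
cat >> h.py <<'E'
def wristcam(c,s):
    W=np.eye(4);W[:3,:3]=R.from_quat(s["tcp_rot"]).as_matrix();W[:3,3]=s["eef_pos"];W=W@c["hand_eye"]
    return dict(mtx=c["mtx"],xyz=W[:3,3],orientation=R.from_matrix(W[:3,:3]).as_quat())
E
python3 - <<'E'
import pickle;from h import *
d=pickle.load(open("cams2.pkl","rb"));w=wristcam(d["wrist"],d["s"])
P=plane(w,[(259,181),(252.5,230)],.151);print("ends",P.round(4),np.linalg.norm(P[0]-P[1]),P.mean(0),"dir bead",np.degrees(np.arctan2(*(P[1]-P[0])[[1,0]])))
print("box dots",plane(w,[(169,26),(399,25)],.11).round(4))
H=plane(w,[(206,112),(356,112),(344,263)],.11);print("FL,HL,HR at .11",H.round(4))
E
```

```text
ends [[ 0.5475  0.0423  0.151 ]
 [ 0.5465 -0.0007  0.151 ]] 0.043071394342466776 [0.5470181  0.02081016 0.151     ] dir bead -91.30680375835176
box dots [[0.463  0.1541 0.11  ]
 [0.6488 0.1727 0.11  ]]
FL,HL,HR at .11 [[ 0.4961  0.0902  0.11  ]
 [ 0.6284  0.1031  0.11  ]
 [ 0.6481 -0.0478  0.11  ]]
```

>>> send_rows(
  translation=[
    [0.04, 0.09, 0],
    [0, 0, 0.8],
    [0, 0, 0.8],
    [0, 0, 0.6],
    [0, 0, 0.3],
  ],
  rotation=[
    [0.35, 0, 0],
    [0, 0, 0.7],
    [0, 0, 0.7],
    [0, 0, 0],
    [0, 0, 0],
  ],
  grip=[45, 45, 45, 45, 45],
  squeeze=35,
)

```text
time: 9.35
eef_pos: [0.545, 0.0204, 0.14]
tcp_rot: [0.715, 0.699, -0.013, -0.01]
contact_force: [-0.1, -0.6, 0.5]
opening: 0.527
```

>>> send_rows(
  translation=[
    [0, 0, 0.3],
    [0, 0, 0.14],
    [0, 0, 0],
  ],
  rotation=[
    [0, 0, 0],
    [0, 0, 0],
    [0, 0, 0],
  ],
  grip=[45, 45, 45],
)

```text
time: 9.72
eef_pos: [0.5452, 0.02, 0.1283]
tcp_rot: [0.716, 0.698, -0.012, -0.009]
contact_force: [0.6, 0.2, 0.6]
opening: 0.531
```

>>> send_rows(
  translation=[
    [0.0, 0.03, 0.04],
    [0, 0, 0],
    [0, 0, 0],
    [0, 0, 0],
    [0, 0, 0],
  ],
  rotation=[
    [0, 0, 0],
    [0, 0, 0],
    [0, 0, 0],
    [0, 0, 0],
    [0, 0, 0],
  ],
  grip=[20, 17, 14, 9, 6],
  squeeze=35,
)

```text
time: 10.35
eef_pos: [0.5465, 0.02, 0.1272]
tcp_rot: [0.716, 0.698, -0.011, -0.009]
contact_force: [2.3, -0.5, -1.3]
opening: 0.126
```

>>> send_rows(
  translation=[
    [0, 0, 0],
    [0, 0, 0],
    [0, 0, 0],
    [0, 0, 0],
  ],
  rotation=[
    [0, 0, 0],
    [0, 0, 0],
    [0, 0, 0],
    [0, 0, 0],
  ],
  grip=[5, 5, 5, 5],
)

```text
time: 10.85
eef_pos: [0.5464, 0.02, 0.1271]
tcp_rot: [0.716, 0.698, -0.011, -0.009]
contact_force: [4.4, -0.3, -1.8]
opening: 0.128
```

Run:
```python
from plant import ctrl,eyes
import cv2,pickle
s=ctrl.get_state();print(s["eef_pos"],s["tcp_rot"],s["opening"],s["contact_force"],s["wrist_torque"])
d={n:eyes.read_camera(n) for n in("wrist","scene")}
a=cv2.resize(d["scene"]["image"][150:310,140:330],None,fx=2.5,fy=2.5,interpolation=cv2.INTER_CUBIC)
b=cv2.resize(d["wrist"]["image"][100:300,130:400],None,fx=1.2,fy=2,interpolation=cv2.INTER_CUBIC)
cv2.imwrite("pics/m3.png",np.hstack([a,b]) if 0 else cv2.hconcat([a,b]))
```

```text
[0.54638414 0.01999648 0.12714675] [ 0.71559081  0.69836742 -0.01144951 -0.00903629] 0.12766653115906662 [ 4.42663129 -0.29915128 -1.76181594] [ 0.00189698 -0.68295313 -0.02266841]
```

View pics/m3.png

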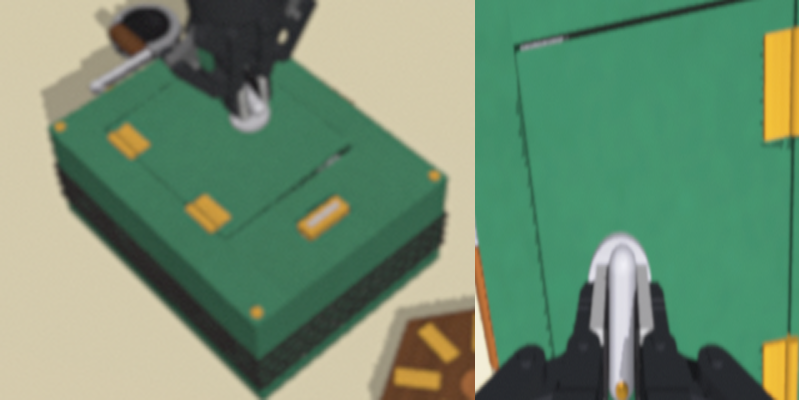

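>>> send_rows(
  translation=[
    [0, 0, 0.03],
    [0, 0, 0.03],
    [0, 0, 0.03],
    [0, 0, 0],
  ],
  rotation=[
    [0, 0, 0],
    [0, 0, 0],
    [0, 0, 0],
    [0, 0, 0],
  ],
  grip=[5, 5, 5, 5],
)

```text
time: 11.45
eef_pos: [0.5458, 0.02, 0.1249]
tcp_rot: [0.716, 0.698, -0.012, -0.01]
contact_force: [1.2, -0.4, 5.2]
opening: 0.125
```

>>> send_rows(
  translation=[
    [0, 0, 0.03],
    [0, 0, 0],
    [0, 0, 0.03],
    [0, 0, 0],
  ],
  rotation=[
    [0, 0, 0],
    [0, 0, 0],
    [0, 0, 0],
    [0, 0, 0],
  ],
  grip=[5, 5, 5, 5],
)

```text
time: 11.95
eef_pos: [0.5454, 0.0199, 0.1233]
tcp_rot: [0.715, 0.698, -0.013, -0.01]
contact_force: [-1.5, -0.7, 7.2]
opening: 0.124
```

>>> send_rows(
  translation=[
    [0, -0.02, 0.03],
    [0, 0, 0],
    [0, -0.01, 0.03],
    [0, 0, 0],
  ],
  rotation=[
    [0, 0, 0],
    [0, 0, 0],
    [0, 0, 0],
    [0, 0, 0],
  ],
  grip=[5, 5, 5, 5],
)

```text
time: 12.45
eef_pos: [0.5451, 0.0199, 0.1221]
tcp_rot: [0.716, 0.698, -0.012, -0.009]
contact_force: [-1.1, 0.0, 8.4]
opening: 0.127
```

>>> send_rows(
  translation=[
    [0, -0.01, 0.03],
    [0, 0, 0],
    [0, -0.01, 0.03],
    [0, 0, 0],
  ],
  rotation=[
    [0, 0, 0],
    [0, 0, 0],
    [0, 0, 0],
    [0, 0, 0],
  ],
  grip=[5, 5, 5, 5],
)

```text
time: 12.95
eef_pos: [0.5445, 0.0197, 0.1203]
tcp_rot: [0.716, 0.698, -0.012, -0.009]
contact_force: [-0.8, -1.2, 7.9]
opening: 0.126
```

>>> send_rows(
  translation=[
    [0, -0.01, 0.03],
    [0, 0, 0],
    [0, 0, 0.02],
    [0, 0, 0],
  ],
  rotation=[
    [0, 0, 0],
    [0, 0, 0],
    [0, 0, 0],
    [0, 0, 0],
  ],
  grip=[5, 5, 5, 5],
)

```text
time: 13.45
eef_pos: [0.5442, 0.0197, 0.1192]
tcp_rot: [0.716, 0.698, -0.012, -0.009]
contact_force: [-0.7, -0.7, 10.2]
opening: 0.125
```

Run:
```python
from plant import ctrl,eyes
import cv2
s=ctrl.get_state();print(s["eef_pos"],s["contact_force"],s["wrist_torque"])
d={n:eyes.read_camera(n) for n in("wrist","scene")}
a=cv2.resize(d["scene"]["image"][150:310,140:330],None,fx=2.5,fy=2.5,interpolation=cv2.INTER_CUBIC)
b=cv2.resize(d["wrist"]["image"][100:300,130:400],None,fx=1.2,fy=2,interpolation=cv2.INTER_CUBIC)
cv2.imwrite("pics/m4.png",cv2.hconcat([a,b]))
```

```text
[0.54419782 0.01966029 0.11916728] [-0.71912236 -0.73276572 10.20031157] [-0.06879213  0.03658594 -0.07098838]
```

View pics/m4.png

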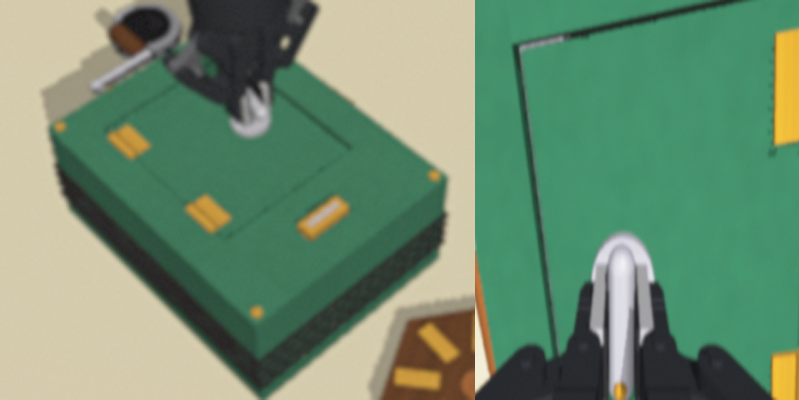

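>>> send_rows(
  translation=[
    [0, 0, 0.03],
    [0, 0, 0],
    [0, 0, 0],
  ],
  rotation=[
    [0, 0, 0],
    [0, 0, 0],
    [0, 0, 0],
  ],
  grip=[5, 5, 5],
)

```text
time: 13.92
eef_pos: [0.544, 0.0197, 0.1184]
tcp_rot: [0.716, 0.698, -0.012, -0.009]
contact_force: [-2.2, -1.8, 11.5]
opening: 0.125
```

>>> send_rows(
  translation=[
    [0, 0, 0.015],
    [0, 0, 0],
    [0, 0, 0],
  ],
  rotation=[
    [0, 0, 0],
    [0, 0, 0],
    [0, 0, 0],
  ],
  grip=[5, 5, 5],
)

```text
time: 14.3
eef_pos: [0.5441, 0.0196, 0.1184]
tcp_rot: [0.716, 0.698, -0.012, -0.009]
contact_force: [-2.9, -0.7, 12.6]
opening: 0.13
```

>>> send_rows(
  translation=[
    [0, -0.02, 0.015],
    [0, 0, 0],
    [0, 0, 0],
  ],
  rotation=[
    [0, 0, 0],
    [0, 0, 0],
    [0, 0, 0],
  ],
  grip=[5, 5, 5],
)

```text
time: 14.68
eef_pos: [0.544, 0.0196, 0.1184]
tcp_rot: [0.716, 0.698, -0.012, -0.009]
contact_force: [-2.1, -1.2, 12.5]
opening: 0.128
```

Run:
```python
from plant import ctrl
s=ctrl.get_state();print(s["eef_pos"],s["contact_force"],s["wrist_torque"])
```

```text
[0.54404695 0.01962478 0.1184021 ] [-2.07993045 -1.17164482 12.48367713] [-0.01897795  0.11381753 -0.04736475]
```

>>> send_rows(
  translation=[
    [0, -0.02, 0.025],
    [0, 0, 0],
    [0, 0, 0],
  ],
  rotation=[
    [0, 0, 0],
    [0, 0, 0],
    [0, 0, 0],
  ],
  grip=[5, 5, 5],
)

```text
time: 15.05
eef_pos: [0.544, 0.0196, 0.1184]
tcp_rot: [0.716, 0.698, -0.011, -0.008]
contact_force: [-1.2, -1.6, 14.3]
opening: 0.127
```

>>> send_rows(
  translation=[
    [0, -0.01, 0.015],
    [0, 0, 0],
    [0, 0, 0],
    [0, 0, 0],
  ],
  rotation=[
    [0, 0, 0],
    [0, 0, 0],
    [0, 0, 0.6],
    [0, 0, 0.6],
  ],
  grip=[5, 5, 5, 5],
)

```text
time: 15.55
eef_pos: [0.5441, 0.0196, 0.1183]
tcp_rot: [0.751, 0.66, -0.011, -0.007]
contact_force: [-1.2, 0.1, 15.6]
opening: 0.125
```

>>> send_rows(
  translation=[
    [0, 0, 0],
    [0, 0, 0],
    [0, 0, 0],
    [0, 0, 0],
  ],
  rotation=[
    [0, 0, 0.6],
    [0, 0, 0.6],
    [0, 0, 0.6],
    [0, 0, 0],
  ],
  grip=[5, 5, 5, 5],
)

```text
time: 16.05
eef_pos: [0.544, 0.0196, 0.1181]
tcp_rot: [0.801, 0.599, -0.012, -0.006]
contact_force: [-1.4, -1.3, 13.9]
opening: 0.125
```

Run:
```python
from plant import ctrl
s=ctrl.get_state();print(s["eef_pos"],s["contact_force"],s["wrist_torque"])
```

```text
[0.54402379 0.01956585 0.11809666] [-1.35809617 -1.30557313 13.92508917] [-0.01999831  0.09224026  0.01776164]
```

>>> send_rows(
  translation=[
    [0, 0, 0.02],
    [0, 0, 0],
    [0, 0, 0],
    [0, 0, 0],
  ],
  rotation=[
    [0, 0, 0],
    [0, 0, 0],
    [0, 0, 0.5],
    [0, 0, 0.5],
  ],
  grip=[5, 5, 5, 5],
)

```text
time: 16.55
eef_pos: [0.5441, 0.0195, 0.1181]
tcp_rot: [0.826, 0.563, -0.012, -0.006]
contact_force: [-2.4, -0.2, 17.0]
opening: 0.124
```

Run:
```python
from plant import ctrl
s=ctrl.get_state();print(s["eef_pos"],s["contact_force"],s["wrist_torque"])
```

```text
[0.54410037 0.01953319 0.1180855 ] [-2.37923792 -0.17175008 17.0446538 ] [0.00988324 0.26097597 0.09126883]
```

>>> send_rows(
  translation=[
    [0, 0, -0.012],
    [0, 0, 0],
    [0, 0, 0],
    [0, 0, 0],
  ],
  rotation=[
    [0, 0, 0],
    [0, 0, 0.5],
    [0, 0, 0.5],
    [0, 0, 0],
  ],
  grip=[5, 5, 5, 5],
)

```text
time: 17.05
eef_pos: [0.5441, 0.0195, 0.1181]
tcp_rot: [0.85, 0.527, -0.012, -0.005]
contact_force: [-1.2, -0.8, 15.8]
opening: 0.126
```

Run:
```python
from plant import ctrl
s=ctrl.get_state();print(s["eef_pos"],s["contact_force"],s["wrist_torque"])
```

```text
[0.54412202 0.01951619 0.11808909] [-1.16008186 -0.82773092 15.79992163] [ 0.02506729  0.09753092 -0.04364095]
```

>>> send_rows(
  translation=[
    [0, 0, 0],
    [0, 0, 0],
    [0, 0, 0],
    [0, 0, 0],
    [0, 0, 0],
  ],
  rotation=[
    [0, 0, 0.6],
    [0, 0, 0.6],
    [0, 0, 0.6],
    [0, 0, 0.6],
    [0, 0, 0],
  ],
  grip=[5, 5, 5, 5, 5],
)

```text
time: 17.68
eef_pos: [0.5442, 0.0195, 0.1181]
tcp_rot: [0.9, 0.435, -0.013, -0.004]
contact_force: [-1.4, -0.7, 14.9]
opening: 0.125
```

Run:
```python
from plant import ctrl
s=ctrl.get_state();print(s["eef_pos"],s["contact_force"],s["wrist_torque"])
```

```text
[0.54421318 0.0194884  0.11805405] [-1.36652644 -0.68013519 14.89660978] [-0.04765207  0.03186165 -0.06052204]
```

>>> send_rows(
  translation=[
    [0, 0, 0.008],
    [0, 0, 0],
    [0, 0, 0],
    [0, 0, 0],
    [0, 0, 0],
  ],
  rotation=[
    [0, 0, 0.6],
    [0, 0, 0.6],
    [0, 0, 0.6],
    [0, 0, 0.6],
    [0, 0, 0.6],
  ],
  grip=[5, 5, 5, 5, 5],
)

```text
time: 18.3
eef_pos: [0.5443, 0.0194, 0.118]
tcp_rot: [0.949, 0.314, -0.013, -0.002]
contact_force: [-1.8, -0.5, 14.5]
opening: 0.126
```

>>> send_rows(
  translation=[
    [0, 0, 0.008],
    [0, 0, 0],
    [0, 0, 0],
    [0, 0, 0],
    [0, 0, 0],
  ],
  rotation=[
    [0, 0, 0.6],
    [0, 0, 0.6],
    [0, 0, 0.6],
    [0, 0, 0.6],
    [0, 0, 0.6],
  ],
  grip=[5, 5, 5, 5, 5],
)

```text
time: 18.92
eef_pos: [0.5444, 0.0193, 0.118]
tcp_rot: [0.982, 0.187, -0.013, -0.0]
contact_force: [-1.7, -1.4, 16.3]
opening: 0.12
```

Run:
```python
from plant import ctrl
s=ctrl.get_state();print(s["eef_pos"],s["contact_force"],s["wrist_torque"])
```

```text
[0.54439956 0.01933113 0.11801265] [-1.66836372 -1.44307237 16.31395582] [-0.09177986  0.04393046  0.06959778]
```

>>> send_rows(
  translation=[
    [0, 0, -0.008],
    [0, 0, 0],
    [0, 0, 0],
    [0, 0, 0],
    [0, 0, 0],
  ],
  rotation=[
    [0, 0, 0.6],
    [0, 0, 0.6],
    [0, 0, 0.6],
    [0, 0, 0.7],
    [0, 0, 0.7],
  ],
  grip=[5, 5, 5, 5, 5],
)

```text
time: 19.55
eef_pos: [0.5444, 0.0192, 0.118]
tcp_rot: [0.999, 0.048, -0.013, 0.002]
contact_force: [-0.8, -1.1, 15.0]
opening: 0.122
```

Run:
```python
from plant import ctrl,eyes
import cv2
s=ctrl.get_state();print(s["eef_pos"],s["contact_force"],s["wrist_torque"])
d={n:eyes.read_camera(n) for n in("wrist","scene")}
a=cv2.resize(d["scene"]["image"][150:310,140:330],None,fx=2.5,fy=2.5,interpolation=cv2.INTER_CUBIC)
b=cv2.resize(d["wrist"]["image"][100:300,130:400],None,fx=1.2,fy=2,interpolation=cv2.INTER_CUBIC)
cv2.imwrite("pics/m5.png",cv2.hconcat([a,b]))
```

```text
[0.54442067 0.01923729 0.11802051] [-0.80736243 -1.06610528 15.01493893] [-0.11443936 -0.02512791  0.09178433]
```

View pics/m5.png

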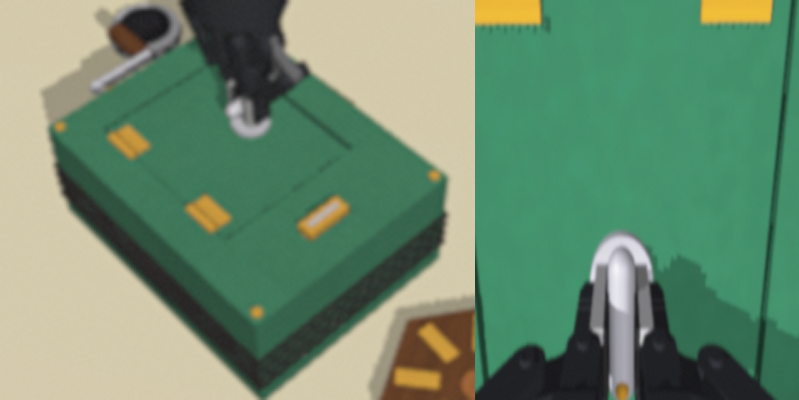

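>>> send_rows(
  translation=[
    [0, 0, -0.02],
    [0, 0, -0.02],
    [0, 0, -0.02],
    [0, 0, 0],
  ],
  rotation=[
    [0, 0, 0],
    [0, 0, 0],
    [0, 0, 0],
    [0, 0, 0],
  ],
  grip=[5, 5, 5, 5],
)

```text
time: 20.15
eef_pos: [0.5444, 0.0192, 0.118]
tcp_rot: [0.999, 0.049, -0.013, 0.002]
contact_force: [2.7, -1.6, 7.1]
opening: 0.122
```

>>> send_rows(
  translation=[
    [0, 0, -0.02],
    [0, 0, -0.02],
    [0, 0, 0],
  ],
  rotation=[
    [0, 0, 0],
    [0, 0, 0],
    [0, 0, 0],
  ],
  grip=[5, 5, 5],
)

```text
time: 20.52
eef_pos: [0.5443, 0.0192, 0.1183]
tcp_rot: [0.999, 0.049, -0.012, 0.002]
contact_force: [5.8, -2.6, 3.3]
opening: 0.125
```

>>> send_rows(
  translation=[
    [0.02, 0, -0.02],
    [0.02, 0, 0],
    [0, 0, 0],
  ],
  rotation=[
    [0, 0, 0],
    [0, 0, 0],
    [0, 0, 0],
  ],
  grip=[5, 5, 5],
)

```text
time: 20.9
eef_pos: [0.5444, 0.0192, 0.1185]
tcp_rot: [0.999, 0.049, -0.014, 0.002]
contact_force: [2.8, -3.6, 6.0]
opening: 0.125
```

>>> send_rows(
  translation=[
    [0, 0, 0],
    [0, 0, 0],
    [0, 0, 0],
    [0, 0, 0],
    [0, 0, 0],
  ],
  rotation=[
    [0, 0, 0],
    [0, 0, 0],
    [0, 0, 0],
    [0, 0, 0],
    [0, 0, 0],
  ],
  grip=[14, 20, 30, 40, 40],
)

```text
time: 21.52
eef_pos: [0.5432, 0.0204, 0.1173]
tcp_rot: [0.999, 0.049, -0.016, 0.001]
contact_force: [-0.7, 0.0, -0.3]
opening: 0.468
```

>>> send_rows(
  translation=[
    [0, 0, -0.2],
    [0, 0, -0.5],
    [0, 0, -1],
    [0, 0, -1],
    [0, 0, -0.5],
  ],
  rotation=[
    [0, 0, 0],
    [0, 0, 0],
    [0, 0, 0],
    [0, 0, 0],
    [0, 0, 0],
  ],
  grip=[40, 40, 40, 40, 40],
)

```text
time: 22.15
eef_pos: [0.5477, 0.0204, 0.2168]
tcp_rot: [0.999, 0.049, -0.013, 0.001]
contact_force: [0.8, -0.3, 0.3]
opening: 0.466
```

>>> send_rows(
  translation=[
    [0, 0, 0],
    [0, 0, 0],
    [0, 0, 0],
  ],
  rotation=[
    [0, 0, 0],
    [0, 0, 0],
    [0, 0, 0],
  ],
  grip=[40, 40, 40],
)

```text
time: 22.52
eef_pos: [0.5456, 0.0206, 0.2119]
tcp_rot: [0.999, 0.049, -0.017, 0.0]
contact_force: [0.1, -0.6, -0.3]
opening: 0.468
```

Run:
```python
from plant import ctrl,eyes
import cv2
from h import *
s=ctrl.get_state();print(s["time"],s["eef_pos"],s["contact_force"],s["dq"])
d={n:eyes.read_camera(n) for n in("wrist","scene")}
a=cv2.resize(d["scene"]["image"][150:310,140:330],(400,400),interpolation=cv2.INTER_CUBIC)
b=cv2.resize(d["wrist"]["image"],(400,400),interpolation=cv2.INTER_CUBIC)
cv2.imwrite("pics/m6.png",cv2.hconcat([a,b]))
```

```text
22.525 [0.54559798 0.02059503 0.21187002] [ 0.11671482 -0.60993319 -0.28175179] [-0.00069332  0.00100402 -0.00481632  0.0012368   0.00101198 -0.00231004]
```

View pics/m6.png

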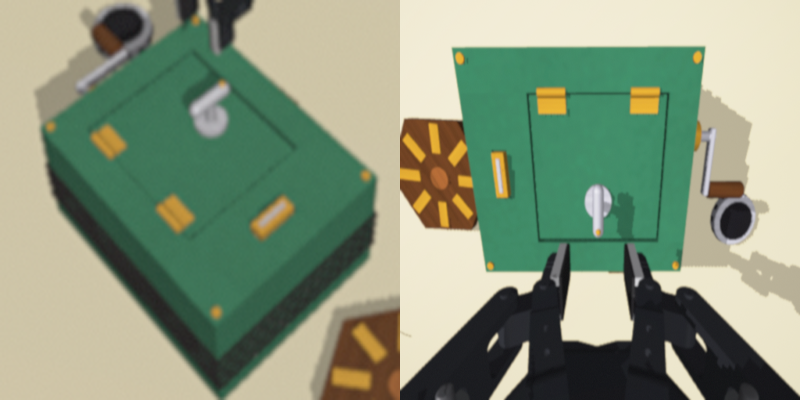

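The picture shows the hatch level and shut, with the bead pointing at the front edge (wrist half, about (598,233) with the collar at (598,200)). The gripper is clear and the neighbouring parts have not moved.

```bash
python3 -c "
from plant import ticket
print(ticket.sign_off())"
```

```text
the job is handed in; nothing more can be done
None
```

The hatch is shut and latched, and I have handed the job in after about 22.5 s of robot time. Sign-off reports no verdict, so I have not seen a pass confirmed.

- **Closing:** I pushed the hatch down to just above its gasket with closed fingertips. I then gripped the wing and lowered it in small steps until it stopped moving, landing at about 12–14 N.
- **Turning:** I held it down and turned the knob to roughly 90° clockwise. No resistance built up as the tongue passed the frame edge.
- **Letting go:** I eased off the push, opened the gripper and lifted about 95 mm clear.

**Last checks:** The final picture shows the hatch level with the box top and the wing bead pointing at the front edge. The arm was still and the force reading was near zero. The reed shoe, reed pan and pitch pipe look unmoved. The reed lifter was not in that last picture; I never worked near it.

**Off-target readings:**
- The push was mostly 14–16 N, but one reading reached 17.0 N, and I backed off straight away.
- While easing off, the vertical force went 7.1, 3.3, then 6.0 N, with up to about 6 N sideways on the wing. It dropped to zero when I released.
- I did not measure the final hatch angle, only judged it from the picture.

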